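Fetch the screwdriver from the bench rack

TASK

Pull the orange-handled screwdriver straight up out of the wooden bench rack and stand it, blade down, in the green tool cup: lower it until the blade is at or near the bottom of the cup before letting go. Leave the blue screwdriver and the yellow pencil in the rack, and do not knock the cup over.

Things in the scene. Friction and masses are not known exactly. Their poses are not given: they have to be found in the camera images.
- orange_driver: Screwdriver to fetch: orange handle, steel shaft, 217 mm long, 0.1 kg, blade down in one of the rack's three holes, leaning up to 4 degrees. Origin at the blade tip, z axis towards the handle. Shaft 6 mm across from z = 0 to 120 mm, round handle up to 29 mm across from 120 to 217 mm: grip it from above at z = 170 mm. It must rise 60 mm to leave its hole.
- blue_driver: Stays in the rack: screwdriver with blue plastic handle, 190 mm long, blade down, top 210 mm above the bench. Origin at the blade tip, z axis towards the handle (26 mm across, z = 95 to 190 mm). The tools swap holes between starts, so it may stand between the orange one and the cup: bring that out on the robot's side of the row, not across the other tools.
- yellow_pencil: Stays in the rack: yellow pencil, 170 mm long, 8 mm across, upright. Origin at its lower end, z axis up along it. The rack: a fixed wooden block 240 mm long (within 20 degrees of the y direction), 60 mm deep, 80 mm high, with three round 10 mm holes in a row along it, 80 mm apart, 60 mm deep (hole floors 20 mm above the bench), one tool in each.
- tool_cup: Green round metal cup, open on top, empty, loose on the bench to the right of the rack, 0.6 kg: 100 mm high, mouth 72 mm across outside and 64 mm inside, narrowing to 52 mm inside at the floor, which is 5 mm thick. Origin at the centre of its underside, z axis up through the mouth. The screwdriver leans on its rim once released.
Not all that is in view belongs to the job. There is more than one size of the tool_cup; the one meant has the size given above.

How it is judged:
By the outcome, as a careful person would: the job done as asked, in the order asked, and still so for the second after the job is handed in, with the robot touching nothing.
It also fails if it takes over 38 s, if anything falls off the work surface, if the arm or the gripper's body presses on something with over 40 N, if the wrist force passes 120 N, or if a joint passes its speed limit or range.

ROBOT

A 6-joint arm with a two-finger parallel gripper is mounted at the origin on a cart in front of the work surface, level with it; the furniture and walls round the work are solid. World frame = base frame: x ahead of the robot, y to its left, z up, the work surface at z = 0. Lengths are in mm, angles in rad, forces in N, time in s.
With the tool pointing down it reaches from about 400 to 925 mm from the base axis. Payload 12.5 kg.
Tool frame: the origin (TCP) lies at the very end of the fingers, on their centre line; the grasp point (between the pads) lies 19 mm behind it; z points along the fingers, y is the line along which they close (so a half turn about z gives the same grasp; the last joint's range is limited). The gripper opens to 95 mm and grips with 3 to 60 N. Pads are 20 mm wide; open, the fingers measure 119 mm over their backs; the gripper's body (75 mm by 180 mm) begins 59 mm behind the grasp point.
Start: joints at [-0.106, 0.491, 1.559, -0, 1.092, -0.106], TCP at [625.017, 0.021, 214.661] pointing down, gripper open.
Joint ranges: [-3.1, 3.1], [-0.84, 2.19], [0.05, 2.79], [-1.13, 4.28], [0.06, 2.93], [-2.69, 2.69]. Speed limits (rad/s): [2.22, 2.22, 2.79, 3.14, 3.14, 3.14].

INTERFACE

Orientations are given as [roll, pitch, yaw] about the fixed x, y, z axes, in that order (R = Rz(yaw) Ry(pitch) Rx(roll)).
In Python, from cell import state, imaging, env, spot_in, mark_of gives the robot as it stands. The module is installed in compiled form; this text tells all that it offers.
- The arm moves only by the tool step_arm, never from a script. Its argument "increments" is a list of rows, each an object with "slide": the shift along the tool's x, y, z in m, a list of three; "roll": the turn about the tool's z in rad. A call has 1 to 5 rows; each row is the pose to reach, as a shift and turn from the pose commanded when the call began, along the tool's axes at that moment; what a row does not reach only later rows make up. A row lasts 1/8 s, in which the tool goes at most 62.5 mm and 10.7 degrees, less where a joint would pass 70% of its speed; a pose out of reach is approached as far as the arm can. A call with a gripper value outside its range is refused whole. "fingers" is the opening, from 0 (shut) to 1 (fully open), set as the call begins (left out, the last holds). The fingers move at their own pace and stop on an object; the grip force is fixed at half the most. Time passes only in rows, so rows that repeat a pose let the fingers close. It gives the time, the measured TCP pose, the force, the opening and the grip force at its end, in the units of the state.
- state(): the state, without advancing time (a new reading comes with each control period).
- imaging.read_camera(name): name is "scene" or "side" or "wrist"; returns a dict with "color" (480x640x3 uint8, red, green, blue), "z_map" (480x640 float32, mm along the optical axis (not along the pixel's ray), 0 where there is no reading), "intrinsics" (3x3 intrinsics, pixels), "distortion" ([k1, k2, p1, p2, k3] as OpenCV has them; the pictures are not rectified), "camera_from_world" (4x4, takes a point from world to camera coordinates). Camera axes: x right, y up, looking along -z (the intrinsics and any distortion apply to the point x, -y, -z); pixel columns grow to the right and rows downward; lengths in mm; the calibration is good to about 2 mm. A picture is of the moment at which its call begins.
- env.job_done(): hands the job in; it is judged then, once.
Trained networks look in the newest picture that a camera, given by its name, has taken for a name from the list of things; names that differ only in an ending like _2 or _b are one class to them, and where a whole thing is asked for, a point or a joint stands for the part that bears it (a point fixed in the world has none). Each returns a list of dicts, best first, with "confidence" (0 to 1); they miss things now and then, are a little off and sometimes report something else, mostly with a low value. They report only what shows in the picture. A call takes as long as a camera call. They do not tell look-alikes from the thing itself.
- spot_in(camera, target): "bbox" ([left, top, right, bottom] in pixels, round what is visible of it).
- mark_of(camera, target): "uv" ([column, row] in pixels: a listed point, or the origin of a listed thing).
The state is a dict: "t": time; "joints": joint angles; "qvel": joint speeds; "tau": joint torques, N m; "eef_pos": TCP position; "tcp_rot": TCP orientation; "ft_force": force on the tool from outside, world axes, zero at the start; "moment": the same for the moment, N m; "opening": opening from 0.0 (shut) to 1.0 (fully open); "grip_force": force on a finger pad.
Only numpy, scipy, OpenCV 4.12 (cv2) and the standard library are available. Lean on these libraries where they do the work, as an engineer would, in place of code of your own. Each camera call takes 0.05 s, during which the arm holds its last target. There are 200 camera calls.

## Working session

There is one attempt and no reset: what is moved stays moved. The work goes in short steps, Python scripts to look and compute and a tool call to move; the robot and the scene stay as the last step left them, time stands still between calls to the robot, and variables do not carry over. Pictures are saved under pics/ and viewed, at most 10 in all, crops included, and the job is handed in when it is done.

Besides the shell and the picture viewer there is one more tool, called after ">>>" as name(argument=value, ...) on one line, values as JSON. step_arm: Moves the arm, as the interface text tells. Its arguments: {"type":"object","properties":{"increments":{"type":"array"},"fingers":{"type":"number"}},"required":["increments"]}

```bash
mkdir -p pics
cat > h.py <<'E'
import numpy as np, cv2
from cell import state, imaging, env, spot_in, mark_of
def cloud(c):
    z=c["z_map"].astype(float); h,w=z.shape
    uu,vv=np.meshgrid(np.arange(w),np.arange(h))
    p=cv2.undistortPoints(np.stack([uu,vv],-1).reshape(-1,1,2).astype(np.float64),np.array(c["intrinsics"],float),np.array(c["distortion"],float)).reshape(h,w,2)
    P=np.stack([p[...,0]*z,-p[...,1]*z,-z,np.ones_like(z)],-1)
    W=P@np.linalg.inv(np.array(c["camera_from_world"])).T
    W=W[...,:3]; W[z<=0]=np.nan
    return W
def save(c,n): cv2.imwrite("pics/"+n+".png",c["color"][...,::-1])
E
python3 - <<'E'
from h import *
print(state())
ims=[]
for n in("scene","side"):
    c=imaging.read_camera(n); np.savez(n+".npz",**c); ims.append(c["color"])
    W=cloud(c)
    for t in("orange_driver","blue_driver","yellow_pencil","tool_cup"):
        for d in spot_in(n,t)[:4]:
            b=np.array(d["bbox"]).astype(int)
            u,v=(b[0]+b[2])//2,(b[1]+b[3])//2
            print(n,t,b,round(d["confidence"],2),W[v,u].round())
    save(c,n)
E
```

```text
{'t': 0.0, 'joints': array([-1.05618180e-01,  4.91538641e-01,  1.55946869e+00, -2.95956066e-05,
        1.09168382e+00, -1.05585341e-01]), 'qvel': array([ 0.0008666 ,  0.00027635,  0.00054874, -0.00084947,  0.0033194 ,
        0.00097854]), 'tau': array([-9.52334158e-04, -6.12640929e+01, -2.58175153e+01,  6.92750537e-02,
        4.83079045e-02, -1.38641695e-05]), 'eef_pos': array([6.24749650e+02, 3.07208974e-02, 2.14068116e+02]), 'tcp_rot': array([-3.14049751e+00, -8.96677780e-05,  1.57077710e+00]), 'ft_force': array([-0.13529223, -0.46218681, -0.33166514]), 'moment': array([-0.00895975,  0.02193542, -0.00350182]), 'grip_force': 0.0, 'opening': 1.0001308631705323}
scene orange_driver [242 170 264 243] 0.65 [591. 169. 178.]
scene blue_driver [285 172 300 234] 0.66 [566.  88. 159.]
scene yellow_pencil [213 215 219 256] 0.5 [617. 239. 138.]
scene tool_cup [380 221 402 258] 0.87 [435. -74.  51.]
scene tool_cup [396 185 427 233] 0.76 [ 447. -168.   77.]
scene tool_cup [343 190 361 224] 0.67 [ 573. -126.   52.]
side orange_driver [281 206 304 305] 0.89 [603. 167. 172.]
side blue_driver [301 191 317 271] 0.75 [576.  94. 156.]
side yellow_pencil [281 204 301 304] 0.21 [604. 167. 173.]
side tool_cup [340 156 373 210] 0.72 [ 471. -167.   73.]
side tool_cup [284 184 310 209] 0.59 [ 581. -169.   49.]
side tool_cup [361 203 384 244] 0.57 [456. -63.  54.]
```

View pics/scene.png

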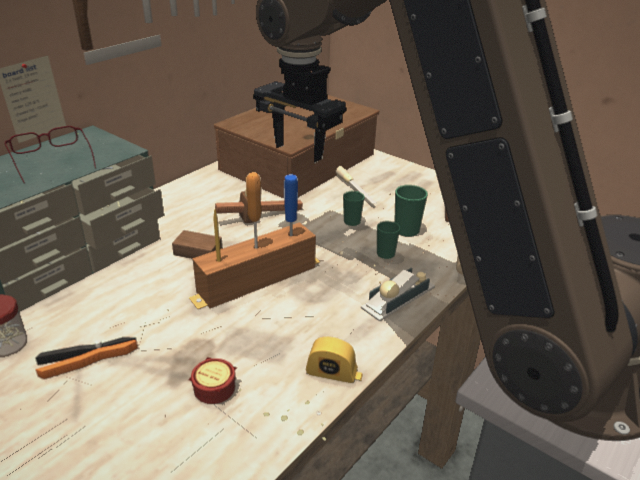

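View pics/side.png

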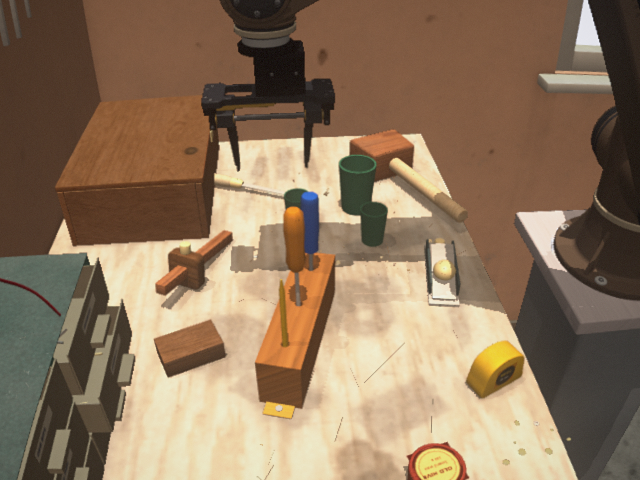

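The scene picture shows the rack with the pencil at (217,235), orange driver in the middle at (254,205) and blue at (291,203). There are three green cups: A (387,240), B (410,210) and C (353,208). I'll measure their heights and mouths next.

```bash
cat > m.py <<'E'
from h import *
from scipy.optimize import least_squares
def fitc(p):
    f=lambda q:np.hypot(p[:,0]-q[0],p[:,1]-q[1])-q[2]
    return least_squares(f,[*p[:,:2].mean(0),30],loss='soft_l1',f_scale=1).x
for n in("scene","side"):
    c=dict(np.load(n+".npz")); W=cloud(c); hsv=cv2.cvtColor(c["color"],cv2.COLOR_RGB2HSV)
    H,S,V=[hsv[...,i].astype(int) for i in range(3)]
    g=(H>55)&(H<90)&(S>90)
    boxes={"scene":[(376,217,406,262),(392,181,431,237),(339,186,365,228)],"side":[(358,199,388,248),(336,152,377,214),(280,184,314,209)]}[n]
    for b in boxes:
        m=np.zeros_like(g); m[b[1]:b[3],b[0]:b[2]]=1; m&=g&np.isfinite(W[...,2])
        p=W[m]; zt=np.percentile(p[:,2],98); 
        top=p[p[:,2]>zt-5]
        print(n,b,len(p),"ztop",zt.round(1),"rim fit",fitc(top).round(1),"ext",np.ptp(top[:,:2],axis=0).round())
    for nm,lo,hi,bb in(("orange",5,18,{"scene":(240,168,268,225),"side":(278,203,306,272)}[n]),("blue",100,125,{"scene":(280,170,303,224),"side":(298,188,321,256)}[n])):
        m=np.zeros_like(g); m[bb[1]:bb[3],bb[0]:bb[2]]=1
        m&=(H>=lo)&(H<=hi)&(S>140)&np.isfinite(W[...,2])&(W[...,2]>100); p=W[m]
        # tilted cylinder axis: x=a+b*(z-165)
        r=13.
        f=lambda q:np.hypot(p[:,0]-q[0]-q[2]*(p[:,2]-190),p[:,1]-q[1]-q[3]*(p[:,2]-190))-q[4]
        s=least_squares(f,[p[:,0].mean(),p[:,1].mean(),0,0,13],loss='soft_l1',bounds=([-2e3,-2e3,-.1,-.1,8],[2e3,2e3,.1,.1,16])).x
        print(n,nm,len(p),"ztop",np.percentile(p[:,2],99).round(),s.round(3), p.mean(0).round())
E
python3 m.py
python3 - <<'E'
import cv2
i=cv2.imread('pics/scene.png')[150:280,320:450]
j=cv2.imread('pics/side.png')[130:260,270:400]
cv2.imwrite('pics/crop.png',cv2.resize(cv2.hconcat([i,j]),None,fx=3,fy=3,interpolation=cv2.INTER_CUBIC))
E
```

```text
scene (376, 217, 406, 262) 80 ztop 69.6 rim fit [451.  -86.7  23.3] ext [43. 47.]
scene (392, 181, 431, 237) 146 ztop 100.7 rim fit [ 466.7 -195.    32.5] ext [64. 68.]
scene (339, 186, 365, 228) 44 ztop 67.7 rim fit [ 583.4 -145.6   23. ] ext [44. 47.]
scene orange 587 ztop 238.0 [ 5.96757e+02  1.60038e+02  4.00000e-03 -1.00000e-03  1.02510e+01] [592. 165. 196.]
scene blue 487 ztop 211.0 [ 5.60717e+02  1.01669e+02  1.80000e-02 -1.10000e-02  1.60000e+01] [569.  89. 170.]Traceback (most recent call last):
  File "m.py", line 13, in <module>
    p=W[m]; zt=np.percentile(p[:,2],98);
               ~~~~~~~~~~~~~^^^^^^^^^^^
    return _quantile_unchecked(
        a, q, axis, out, overwrite_input, method, keepdims, weights)
    return _ureduce(a,
                    func=_quantile_ureduce_func,
    ...<5 lines>...
                    overwrite_input=overwrite_input,
                    method=method)
    r = func(a, **kwargs)
    result = _quantile(arr,
                       quantiles=q,
    ...<2 lines>...
                       out=out,
                       weights=wgt)
    slices_having_nans = np.isnan(arr[-1, ...])
                                  ~~~^^^^^^^^^
IndexError: index -1 is out of bounds for axis 0 with size 0
```

View pics/crop.png

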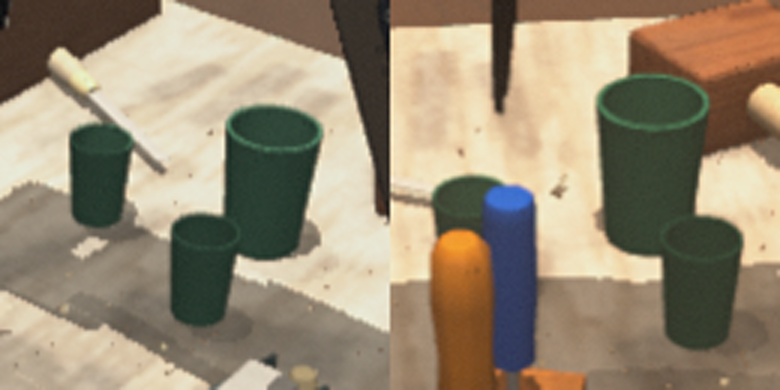

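Cup B at scene (410,210) and side (356,185) is 100 mm high with a mouth about 65–72 mm across, so it is the target. A (387,240) and C (353,208) are only about 70 mm high with mouths of about 47 mm. The crop confirms B is the large one. Next I'll get the driver axes from both views.

```bash
cat > ax.py <<'E'
from h import *
from scipy.optimize import least_squares
def proj(c,P):
    q=np.c_[P,np.ones(len(P))]@np.array(c["camera_from_world"]).T
    q=q[:,:3]*[1,-1,-1]
    return cv2.projectPoints(q.reshape(-1,1,3),np.zeros(3),np.zeros(3),np.array(c["intrinsics"],float),np.array(c["distortion"],float))[0].reshape(-1,2)
def mid(c,lo,hi,bb):
    hsv=cv2.cvtColor(c["color"],cv2.COLOR_RGB2HSV); H,S=hsv[...,0].astype(int),hsv[...,1]
    out=[]
    for v in range(bb[1],bb[3]):
        x=np.where((H[v]>=lo)&(H[v]<=hi)&(S[v]>130))[0]; x=x[(x>=bb[0])&(x<=bb[2])]
        if len(x)>6: out.append((x.mean(),v))
    return np.array(out)[5:-3]
if __name__=="__main__":
    C={n:dict(np.load(n+".npz")) for n in("scene","side")}
    for nm,lo,hi,B,z0,z1 in(("orange",3,18,{"scene":(240,168,268,215),"side":(278,203,302,262)},150,235),("blue",100,125,{"scene":(280,170,303,218),"side":(298,188,321,246)},120,210)):
        M={n:mid(C[n],lo,hi,B[n]) for n in C}
        zz=np.linspace(z0-30,z1+30,60)
        def res(q):
            P=np.stack([q[0]+q[2]*(zz-190),q[1]+q[3]*(zz-190),zz],-1); r=[]
            for n in C:
                uv=proj(C[n],P); o=np.argsort(uv[:,1])
                r.append(np.interp(M[n][:,1],uv[o,1],uv[o,0])-M[n][:,0])
            return np.concatenate(r)
        s=least_squares(res,[595,165,0,0],loss='soft_l1')
        print(nm,s.x.round(3),"tilt deg",np.degrees(np.hypot(*s.x[2:])).round(1),"rms",np.sqrt((s.fun**2).mean()).round(2),{n:len(M[n]) for n in M})
    for n in C:
        W=cloud(C[n]); p=W[np.abs(W[...,2]-80)<3]; p=p[(p[:,0]>520)&(p[:,0]<680)&(p[:,1]>0)&(p[:,1]<300)]
        print(n,"racktop",len(p),cv2.minAreaRect(p[:,:2].astype(np.float32)))
E
python3 ax.py
```

```text
orange [ 5.99568e+02  1.58477e+02 -8.00000e-03 -1.90000e-02] tilt deg 1.2 rms 0.34 {'scene': 34, 'side': 47}
blue [ 5.74244e+02  8.27150e+01 -1.50000e-02  5.00000e-03] tilt deg 0.9 rms 0.26 {'scene': 35, 'side': 3}
scene racktop 2206 ((597.8932495117188, 158.8836669921875), (241.876953125, 67.17201232910156), 73.65071105957031)
side racktop 3943 ((596.4627685546875, 158.47926330566406), (243.025390625, 61.11467361450195), 73.79316711425781)
```

>>> step_arm(increments=[{"slide":[0,0,-0.06],"roll":0},{"slide":[0.04,-0.005,-0.08],"roll":0.1},{"slide":[0.09,-0.015,-0.08],"roll":0.2},{"slide":[0.135,-0.022,-0.08],"roll":0.285},{"slide":[0.1585,-0.0255,-0.08],"roll":0.285}], fingers=1.0)

```text
t: 1.12
eef_pos: [598.9, 160.6, 294.9]
tcp_rot: [3.141, -0.0, 1.286]
ft_force: [0.4, -0.3, -0.3]
opening: 0.999
grip_force: 0.0
```

>>> step_arm(increments=[{"slide":[0,0,0],"roll":0},{"slide":[0,0,0],"roll":0},{"slide":[0,0,0],"roll":0}])

```text
t: 1.5
eef_pos: [599.7, 157.5, 294.6]
tcp_rot: [3.142, 0.0, 1.285]
ft_force: [-0.7, -0.0, -0.5]
opening: 0.998
grip_force: 0.0
```

Run:
```python
from h import *
c=imaging.read_camera("wrist"); np.savez("wrist.npz",**c); save(c,"wrist1")
s=state(); print(s["eef_pos"],s["tcp_rot"],s["t"],spot_in("wrist","orange_driver")[:2])
W=cloud(c); hsv=cv2.cvtColor(c["color"],cv2.COLOR_RGB2HSV)
m=(hsv[...,0]>3)&(hsv[...,0]<18)&(hsv[...,1]>140)&(W[...,2]>225)&(W[...,2]<245)
p=W[m]; print(len(p)); 
if len(p): print(p.mean(0),p.min(0),p.max(0))
```

```text
[599.72008108 157.55171171 294.63062687] [3.14154436e+00 8.38401088e-05 1.28458374e+00] 1.55 [{'bbox': [308.9, 206.5, 356.3, 281.9], 'confidence': 0.91}]
1523
[603.98167002 156.3434912  233.41940256] [591.15534524 142.1703867  225.02059355] [616.40569013 167.56355664 237.70209309]
```

View pics/wrist1.png

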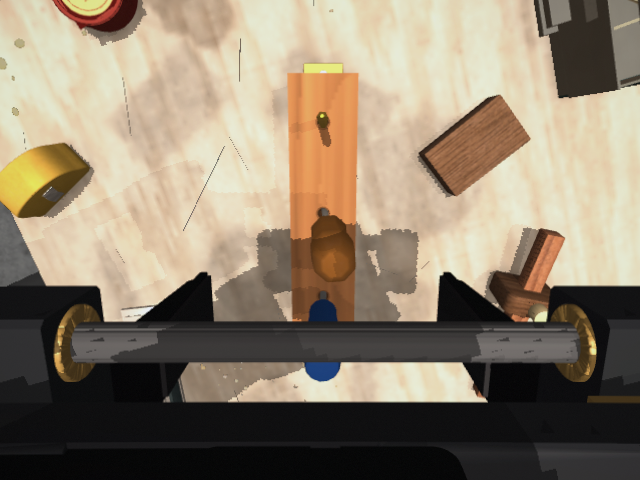

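The wrist picture shows the orange handle between the fingers at about (335,250) and its shaft at (323,212), with blue (322,350) and the pencil (323,120) clear of the finger paths. I'll descend and grip.

>>> step_arm(increments=[{"slide":[0,0.002,0.03],"roll":0},{"slide":[0,0.002,0.06],"roll":0},{"slide":[0,0.002,0.09],"roll":0},{"slide":[0,0.002,0.115],"roll":0},{"slide":[0,0.002,0.1235],"roll":0}])

```text
t: 2.22
eef_pos: [601.1, 157.4, 169.9]
tcp_rot: [-3.14, 0.001, 1.285]
ft_force: [0.0, -0.2, 0.0]
opening: 1.001
grip_force: 0.0
```

>>> step_arm(increments=[{"slide":[0,0,0],"roll":0},{"slide":[0,0,0],"roll":0},{"slide":[0,0,0],"roll":0},{"slide":[0,0,0],"roll":0},{"slide":[0,0,0],"roll":0}], fingers=0)

```text
t: 2.85
eef_pos: [601.5, 158.0, 171.4]
tcp_rot: [3.141, -0.0, 1.286]
ft_force: [-0.4, 0.9, 0.4]
opening: 0.532
grip_force: 0.0
```

>>> step_arm(increments=[{"slide":[0,0,0],"roll":0},{"slide":[0,0,0],"roll":0},{"slide":[0,0,0],"roll":0},{"slide":[0,0,0],"roll":0}])

```text
t: 3.35
eef_pos: [601.2, 158.0, 171.1]
tcp_rot: [-3.141, 0.0, 1.286]
ft_force: [-1.3, 1.3, 0.6]
opening: 0.27
grip_force: 29.8
```

>>> step_arm(increments=[{"slide":[0,0,-0.012],"roll":0},{"slide":[0,0,-0.027],"roll":0},{"slide":[0,0,-0.042],"roll":0},{"slide":[0,0,-0.057],"roll":0},{"slide":[0,0,-0.072],"roll":0}])

```text
t: 3.98
eef_pos: [601.8, 157.9, 244.6]
tcp_rot: [3.14, -0.0, 1.286]
ft_force: [0.2, 0.0, -0.4]
opening: 0.268
grip_force: 29.9
```

>>> step_arm(increments=[{"slide":[0,0,-0.02],"roll":0},{"slide":[0,0,-0.04],"roll":0},{"slide":[0,0,-0.055],"roll":0},{"slide":[0,0,-0.055],"roll":0},{"slide":[0,0,-0.055],"roll":0}])

```text
t: 4.6
eef_pos: [601.2, 157.9, 297.5]
tcp_rot: [-3.141, 0.0, 1.286]
ft_force: [0.2, 0.0, -1.0]
opening: 0.274
grip_force: 29.9
```

Run:
```python
from h import *
s=state(); print(s["eef_pos"],s["tcp_rot"],s["t"],s["opening"],s["grip_force"])
a=imaging.read_camera("scene"); b=imaging.read_camera("side")
cv2.imwrite("pics/lift.png",cv2.resize(cv2.hconcat([a["color"][60:280,180:440],b["color"][60:280,200:460]]),None,fx=1.5,fy=1.5)[...,::-1])
np.savez("scene2.npz",**a);np.savez("side2.npz",**b)
```

```text
[601.24400641 157.89081588 297.52415972] [-3.14093124e+00  3.65053010e-04  1.28579274e+00] 4.6 0.27405092305285866 29.870882460381836
```

View pics/lift.png

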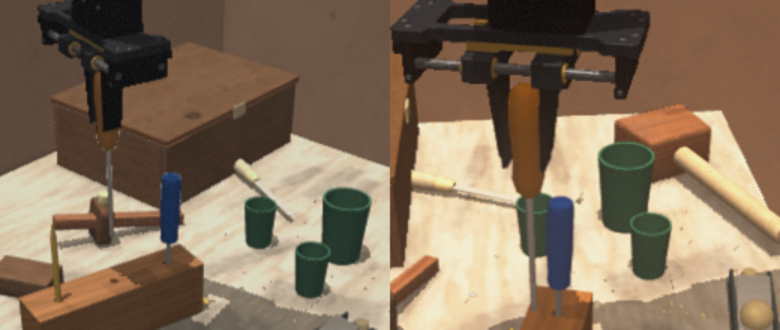

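The orange driver is clear of the rack and hanging near vertical; blue and the pencil are still in place. I'll bring it toward the robot first, then sideways to the large cup.

>>> step_arm(increments=[{"slide":[0,-0.02,0],"roll":0},{"slide":[0,-0.05,0],"roll":0},{"slide":[0,-0.08,0],"roll":0},{"slide":[0,-0.1,0],"roll":0},{"slide":[0,-0.11,0],"roll":0}])

```text
t: 5.32
eef_pos: [495.2, 189.2, 298.2]
tcp_rot: [3.141, -0.0, 1.286]
ft_force: [-0.1, -0.6, -0.8]
opening: 0.271
grip_force: 29.9
```

>>> step_arm(increments=[{"slide":[-0.02,0.004,0],"roll":0},{"slide":[-0.055,0.012,0],"roll":0},{"slide":[-0.095,0.021,0],"roll":0},{"slide":[-0.137,0.031,0],"roll":0},{"slide":[-0.18,0.04,0],"roll":0}])

```text
t: 5.95
eef_pos: [483.7, 2.3, 298.1]
tcp_rot: [3.141, 0.0, 1.285]
ft_force: [0.7, 0.1, -2.3]
opening: 0.276
grip_force: 29.9
```

>>> step_arm(increments=[{"slide":[-0.045,0.01,0],"roll":0},{"slide":[-0.09,0.02,0],"roll":0},{"slide":[-0.135,0.03,0],"roll":0},{"slide":[-0.17,0.038,0],"roll":0},{"slide":[-0.196,0.044,0],"roll":0}])

```text
t: 6.58
eef_pos: [470.2, -198.5, 297.9]
tcp_rot: [-3.142, 0.0, 1.284]
ft_force: [0.1, 0.1, -0.5]
opening: 0.272
grip_force: 29.9
```

>>> step_arm(increments=[{"slide":[0,0,0],"roll":0},{"slide":[0,0,0],"roll":0},{"slide":[0,0,0],"roll":0},{"slide":[0,0,0],"roll":0}])

```text
t: 7.08
eef_pos: [470.8, -195.0, 298.2]
tcp_rot: [3.141, 0.0, 1.287]
ft_force: [-0.0, -0.3, -1.6]
opening: 0.276
grip_force: 29.9
```

Run:
```python
from h import *
s=state(); print(s["eef_pos"],s["tcp_rot"],s["t"])
a=imaging.read_camera("scene"); b=imaging.read_camera("side"); w=imaging.read_camera("wrist")
for n,c in(("scene3",a),("side3",b),("wrist3",w)): np.savez(n+".npz",**c)
for n in("scene","side","wrist"): print(n,spot_in(n,"tool_cup")[:3],mark_of(n,"orange_driver")[:1])
A=a["color"][80:280,330:490];B=b["color"][60:260,270:430];C=cv2.resize(w["color"],(267,200))
cv2.imwrite("pics/cup.png",cv2.resize(cv2.hconcat([A,B,C]),None,fx=1.35,fy=1.35)[...,::-1])
```

```text
[ 470.84342367 -194.99610082  298.24763168] [3.14138289e+00 6.05686649e-06 1.28676446e+00] 7.075
scene [{'bbox': [395.8, 183.8, 428.5, 237.6], 'confidence': 0.74}, {'bbox': [343.6, 189.6, 360.9, 225.9], 'confidence': 0.73}, {'bbox': [380.5, 217.8, 401.3, 256.7], 'confidence': 0.69}] [{'uv': [406.3, 230.1], 'confidence': 0.72}]
side [{'bbox': [283.1, 184.7, 308.6, 232.7], 'confidence': 0.88}, {'bbox': [359.8, 205.0, 382.5, 246.0], 'confidence': 0.79}, {'bbox': [339.3, 156.0, 374.2, 214.0], 'confidence': 0.67}] [{'uv': [357.8, 138.1], 'confidence': 0.94}]
wrist [{'bbox': [281.3, 175.4, 365.5, 260.1], 'confidence': 0.91}, {'bbox': [399.4, 97.5, 458.7, 152.4], 'confidence': 0.77}, {'bbox': [244.2, 71.5, 301.1, 133.0], 'confidence': 0.7}] [{'uv': [324.9, 232.6], 'confidence': 0.93}]
```

View pics/cup.png

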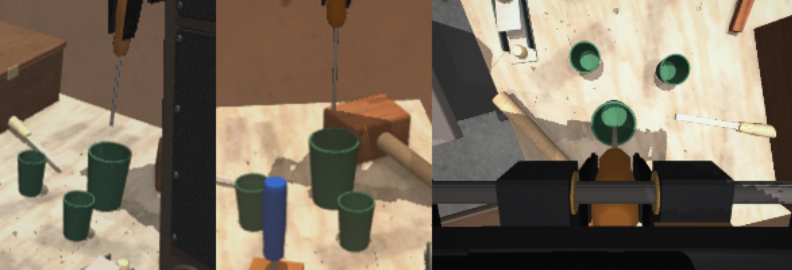

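Left to right the crop shows scene, side and wrist. The blade tip is above the large cup, at scene (413,172) and side (357,140). I'll triangulate the tip and refit the rim.

Run:
```python
from h import *
from ax import proj
from scipy.optimize import least_squares
C={n:dict(np.load(n+"3.npz")) for n in("scene","side","wrist")}
T={"scene":(413,172.6),"side":(357.5,139)}
s=least_squares(lambda q:np.concatenate([proj(C[n],q[None])[0]-T[n] for n in T]),[467,-195,146])
print("tip",s.x.round(1),s.fun.round(1))
for n,b in(("scene",(392,181,431,237)),("side",(336,152,377,216)),("wrist",(275,170,370,265))):
    W=cloud(C[n]);h=cv2.cvtColor(C[n]["color"],cv2.COLOR_RGB2HSV)
    m=np.zeros(h.shape[:2],bool);m[b[1]:b[3],b[0]:b[2]]=1
    m&=(h[...,0]>50)&(h[...,0]<95)&(h[...,1]>60)&(abs(W[...,2]-99)<5)
    p=W[m]
    if len(p)<8: print(n,len(p));continue
    q=least_squares(lambda q:np.hypot(p[:,0]-q[0],p[:,1]-q[1])-q[2],[467,-195,34],loss='soft_l1').x
    print(n,len(p),q.round(1))
```

```text
tip [ 467.1 -194.3  149.6] [ 0.1 -0.4  0.   0.3]
scene 170 [ 467.1 -195.4   33.1]
side 122 [ 466.1 -195.7   33.4]
wrist 1044 [ 467.4 -197.8   33.2]
```

>>> step_arm(increments=[{"slide":[-0.0015,0,0.02],"roll":0},{"slide":[-0.0015,0,0.045],"roll":0},{"slide":[-0.0015,0,0.07],"roll":0},{"slide":[-0.0015,0,0.095],"roll":0},{"slide":[-0.0015,0,0.115],"roll":0}])

```text
t: 8.15
eef_pos: [470.2, -197.0, 182.2]
tcp_rot: [-3.141, -0.0, 1.286]
ft_force: [1.1, -0.0, -0.5]
opening: 0.27
grip_force: 29.9
```

>>> step_arm(increments=[{"slide":[0,0,0.008],"roll":0},{"slide":[0,0,0.014],"roll":0},{"slide":[0,0,0.019],"roll":0},{"slide":[0,0,0.021],"roll":0},{"slide":[0,0,0.021],"roll":0}])

```text
t: 8.78
eef_pos: [470.4, -197.0, 162.3]
tcp_rot: [3.141, 0.0, 1.286]
ft_force: [-0.5, -0.4, -1.0]
opening: 0.272
grip_force: 29.9
```

>>> step_arm(increments=[{"slide":[0,0,0.001],"roll":0},{"slide":[0,0,0.002],"roll":0},{"slide":[0,0,0.003],"roll":0},{"slide":[0,0,0.003],"roll":0}])

```text
t: 9.28
eef_pos: [470.3, -197.0, 159.1]
tcp_rot: [3.142, -0.0, 1.286]
ft_force: [-0.3, 0.3, -0.3]
opening: 0.272
grip_force: 29.9
```

No contact yet; the tip is estimated about 3–5 mm above the cup floor. I'll creep down further.

>>> step_arm(increments=[{"slide":[0,0,0.001],"roll":0},{"slide":[0,0,0.002],"roll":0},{"slide":[0,0,0.002],"roll":0}])

```text
t: 9.65
eef_pos: [470.3, -197.0, 157.1]
tcp_rot: [-3.142, -0.0, 1.286]
ft_force: [-0.0, 0.2, -1.4]
opening: 0.276
grip_force: 29.9
```

>>> step_arm(increments=[{"slide":[0,0,0.001],"roll":0},{"slide":[0,0,0.001],"roll":0}])

```text
t: 9.9
eef_pos: [470.4, -197.0, 156.2]
tcp_rot: [3.141, 0.0, 1.286]
ft_force: [-0.2, -0.4, 0.0]
opening: 0.272
grip_force: 29.9
```

>>> step_arm(increments=[{"slide":[0,0,0],"roll":0},{"slide":[0,0,0],"roll":0},{"slide":[0,0,0],"roll":0},{"slide":[0,0,0],"roll":0},{"slide":[0,0,0],"roll":0}], fingers=0.6)

```text
t: 10.52
eef_pos: [470.4, -197.0, 156.1]
tcp_rot: [3.141, 0.0, 1.286]
ft_force: [-0.6, -0.1, -0.2]
opening: 0.6
grip_force: 0.0
```

```bash
cat > look.py <<'E'
import sys
from h import *
s=state(); print(s["eef_pos"],s["t"],s["opening"],s["ft_force"])
a=imaging.read_camera("scene"); b=imaging.read_camera("side"); w=imaging.read_camera("wrist")
A=a["color"][80:280,330:490];B=b["color"][60:260,270:430];C=cv2.resize(w["color"],(267,200))
cv2.imwrite("pics/%s.png"%sys.argv[1],cv2.resize(cv2.hconcat([A,B,C]),None,fx=1.35,fy=1.35)[...,::-1])
E
python3 look.py rel
```

```text
[ 470.35678677 -197.00181942  156.14402009] 10.525 0.5999152471980361 [-0.60793794 -0.06464589 -0.20105143]
```

View pics/rel.png

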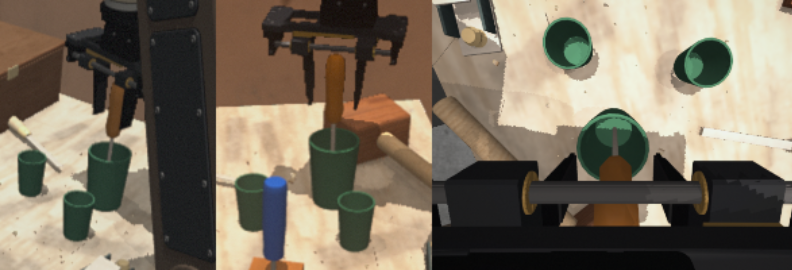

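The driver stands in the cup between the open fingers, handle at scene (416,160), cup upright. I'll open fully and let it settle.

>>> step_arm(increments=[{"slide":[0,0,0],"roll":0},{"slide":[0,0,0],"roll":0},{"slide":[0,0,0],"roll":0},{"slide":[0,0,0],"roll":0},{"slide":[0,0,0],"roll":0}], fingers=1.0)

```text
t: 11.3
eef_pos: [470.4, -197.0, 156.1]
tcp_rot: [3.141, -0.0, 1.286]
ft_force: [-0.3, 0.1, 0.3]
opening: 0.989
grip_force: 0.0
```

```bash
python3 look.py rel2
```

```text
[ 470.35526573 -197.01810118  156.14856628] 11.3 0.9894539516762184 [-0.28610485  0.05783943  0.29384272]
```

View pics/rel2.png

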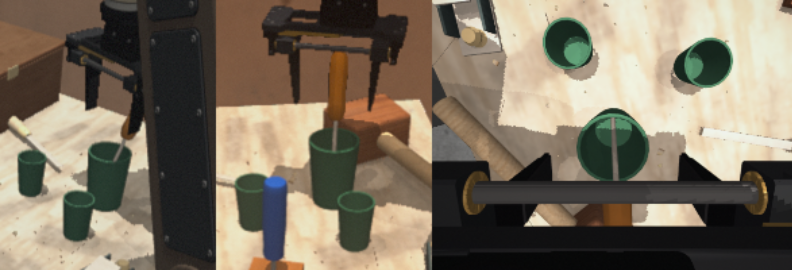

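The driver now leans on the rim toward −y, between the fingers and free of them. I'll retreat straight up.

>>> step_arm(increments=[{"slide":[0,0,-0.015],"roll":0},{"slide":[0,0,-0.04],"roll":0},{"slide":[0,0,-0.07],"roll":0},{"slide":[0,0,-0.1],"roll":0},{"slide":[0,0,-0.12],"roll":0}])

```text
t: 12.08
eef_pos: [470.5, -197.0, 278.7]
tcp_rot: [3.139, 0.001, 1.286]
ft_force: [0.4, -0.3, -0.2]
opening: 1.0
grip_force: 0.0
```

>>> step_arm(increments=[{"slide":[0,0,-0.02],"roll":0},{"slide":[0,0,-0.02],"roll":0},{"slide":[0,0,-0.02],"roll":0},{"slide":[0,0,-0.02],"roll":0},{"slide":[0,0,-0.02],"roll":0}])

```text
t: 12.7
eef_pos: [470.2, -197.0, 295.6]
tcp_rot: [-3.141, -0.0, 1.286]
ft_force: [-0.3, -0.4, 1.6]
opening: 0.997
grip_force: 0.0
```

```bash
python3 look.py fin
```

```text
[ 470.22718043 -196.97058254  295.63572923] 12.7 0.9970023326702666 [-0.31703134 -0.39834001  1.62275996]
```

View pics/fin.png

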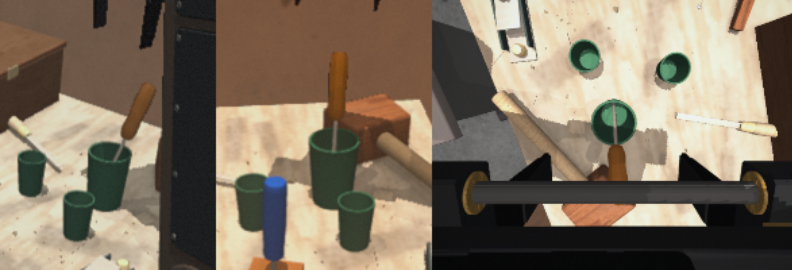

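The driver stands in the large cup leaning on its rim, with the cup upright and the gripper clear.

```bash
python3 -c "
from cell import env
print(env.job_done())"
```

```text
the job is handed in; nothing more can be done
None
```

The orange screwdriver stands blade down in the 100 mm green cup, leaning on its rim with the cup upright; blue and the pencil were not touched, and the job was handed in at about 13 s (no verdict returned).

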